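# Square a printed saddle into the scan corner and start the scan

### The job

Without picking it up, push the orange saddle along the scan plate until it sits snugly in the corner between the far aluminium rail and the blue stop, one long side flush against the rail and one end against the blue stop. Then press the green start button all the way down and let it go; do not press green before the saddle is in its corner, do not press red, and leave the white printed pieces where they are.

Things in the scene. Friction and masses are not known exactly. Their poses are not given: they have to be found in the camera images.
- plate: grey scan plate fixed on the table, top surface 8 mm above the table. Its axes: x towards the rail (away from the robot, turned up to 11 degrees), y along the rail, to the robot's left. Origin at table height; the plate reaches 130 mm from it towards the robot, 190 mm away from it, and 190 mm to either side.
- rail_face (a point): middle of the aluminium rail's face towards the robot, at its lower edge on the plate: 90 mm beyond the plate's origin in the plate's x. The rail is 340 mm long in y, 15 mm thick, 25 mm high above the plate. Behind it, 32 mm beyond this face, is a black scanner bar 45 mm high above the plate. Axes as the plate's.
- blue_stop: blue stop block fixed on the plate at the left or right end of the rail (changes from run to run), 60 mm in the plate's x, 30 mm in y, 25 mm high, touching the rail. Origin: centre of its underside, on the plate, 30 mm before the rail's face and 155 mm left or right of the plate's centre line, so its inner face is 140 mm from that line.
- black_stop: black stop block of the same size at the other end of the rail, not the one to use. Origin: centre of its underside.
- saddle: loose orange printed plastic saddle, about 0.16 kg (0.11 to 0.23), a block 50 mm along its x, 80 mm along its y and 40 mm high, with a round dip 18 mm deep on top, running along its x. Its long sides (80 mm) are flat, as are its ends (50 mm). Origin: centre of its underside. It starts on the plate before the rail, at most 30 degrees askew to it, its x axis towards the rail.
- ring_piece: loose white printed ring lying flat on the plate near a front corner, 50 mm across, 20 mm high. Leave it. Origin: centre of its underside.
- arch_piece: loose white printed arch standing on the plate near the other front corner, 30 by 46 mm, 45 mm high. Leave it. Origin: centre of its underside.
- h_piece: loose white printed H-shaped piece standing on the table at the far left, 50 by 50 mm, 50 mm high. Leave it. Origin: centre of its underside.
- control_box: grey control box fixed on the table to the left or right of the plate, 140 mm along its x, 100 mm along its y, 50 mm high, with the green start button 38 mm ahead of its centre (+x, farther from the robot) and the red stop button 38 mm behind it (-x). Origin: centre of its underside.
- start_top (a point): centre of the top face of the green start button, 32 mm across, 72 mm above the table; a spring button that travels 6 mm straight down and takes about 5 N to be fully down
- start (a joint): travel of the green start button in m: 0 out, 0.006 fully down; springs back
- stop (a joint): travel of the red stop button in m: 0 out, 0.006 fully down; springs back
- parts_bin: grey open bin of white printed pieces, fixed on the side of the plate opposite to the control box, 140 by 100 mm, 45 mm high. Nothing in it is needed. Origin: centre of its underside.
Mind the look-alikes: they are no part of the job. Of the things shaped like the saddle, the orange one is meant.

How it is judged:
By the outcome, as a careful person would: the job done as asked, in the order asked, and still so for the second after the job is handed in, with the robot touching nothing.
It also fails if it takes over 48 s, if anything falls off the work surface, if the arm or the gripper's body presses on something with over 40 N, if the wrist force passes 120 N, or if a joint passes its speed limit or range.

### The arm

A 6-joint arm with a two-finger parallel gripper is mounted at the origin on the work surface. World frame = base frame: x ahead of the robot, y to its left, z up, the work surface at z = 0. Lengths are in m, angles in rad, forces in N, time in s.
With the tool pointing down it reaches from about 0.35 to 0.975 m from the base axis. Payload 4.9 kg.
Tool frame: the origin (TCP) lies at the very end of the fingers, on their centre line; the grasp point (between the pads) lies 19 mm behind it (manip.hold_point_z is the distance from the TCP to the grasp point, in m); z points along the fingers, y is the direction in which the jaws open and shut (so a half turn about z gives the same grasp; the last joint's range is limited). The gripper opens to 85 mm and grips with 20 to 120 N. Pads are 22 mm wide; open, the fingers measure 114 mm over their backs; the gripper's body (76 mm by 85 mm) begins 54 mm behind the grasp point. The pads swing forward as they close: fully open they stand 13 mm farther back than shut.
Start: joints at [-1.293, 0.053, 1.613, -0, 1.476, -0.119], TCP at [0.242, -0.576, 0.231] pointing down, gripper open.
Joint ranges: [-3.01, 3.01], [-1.01, 2.22], [0.06, 2.58], [-1.02, 4.17], [0.09, 2.62], [-3.14, 3.14]. Speed limits (rad/s): [2.57, 2.57, 3.14, 3.14, 3.14, 3.14].

### API

Orientations are given as a unit quaternion [w, x, y, z].
In Python, from plant import monitor, grab_frame, camera_params, ticket, manip gives the robot as it stands.
- The arm moves only by the tool play_rows, never from a script. Its argument "commands" is a list of rows, each an object of numbers: "dx", "dy", "dz": the shift along the tool's x, y, z in cm; "rx", "ry", "rz": the turn, a rotation vector about the tool's x, y, z in rad; "claw": the closure, from 0 (fully open) to 1 (shut). In form: [{"dx": .., "dy": .., "dz": .., "rx": .., "ry": .., "rz": .., "claw": ..}, ...]. A call has 1 to 5 rows; each row is the pose to reach, as a shift and turn from the pose measured when the call began, along the tool's axes at that moment; what a row does not reach only later rows make up. A row lasts 1/10 s, in which the tool goes at most 50 mm and 8.59 degrees, less where a joint would pass 70% of its speed; a pose out of reach is approached as far as the arm can. A call with a gripper value outside its range is refused whole. The fingers move at their own pace and stop on an object; the grip force is fixed at half the most. Time passes only in rows, so rows that repeat a pose let the fingers close. It gives the time, the measured TCP pose, the force and the opening at its end, in the units of the state.
- monitor.state(): the state, without advancing time (a new reading comes with each control period).
- grab_frame(name): name is "scene" or "top"; returns the picture (384x512x3 uint8, blue, green, red); there is no depth.
- camera_params(name): a dict with "fx", "fy", "cx", "cy" (pixels), "k1" (the pictures are not rectified: a ray, as slopes to the right and down, at radius r is drawn at 1 + k1 r^2 times it, then the intrinsics apply), "rvec" (rotation vector, rad) and "tvec" (3), from world to camera coordinates, as OpenCV has them. Camera axes: x right, y down, z forward; pixel columns grow to the right and rows downward; lengths in m; the calibration is good to about 2 mm. A picture is of the moment at which its call begins. camera_params takes no time and is no camera call.
- ticket.job_done(): hands the job in, once; it reports no verdict.
The state is a dict: "time": time; "joint_pos": joint angles; "joint_vel": joint speeds; "joint_efforts": joint torques, N m; "tool_pos": TCP position; "tool_rot": TCP orientation; "contact_force": force on the tool from outside, world axes, zero at the start; "ft_torque": the same for the moment, N m; "gripper_width": opening from 0.0 (shut) to 1.0 (fully open).
Only numpy, scipy, OpenCV 4.12 (cv2) and the standard library are available. Lean on these libraries where they do the work, as an engineer would, in place of code of your own. Each camera call takes 0.05 s, during which the arm holds its last target.

## Working session

There is one attempt and no reset: what is moved stays moved. The work goes in short steps, Python scripts to look and compute and a tool call to move; the robot and the scene stay as the last step left them, time stands still between calls to the robot, and variables do not carry over. Pictures are saved under pics/ and viewed, and the job is handed in when it is done.

Besides the shell and the picture viewer there is one more tool, called after "Request:" as name(argument=value, ...) on one line, values as JSON. play_rows: Moves the arm, as the interface text tells. Its arguments: {"type":"object","properties":{"commands":{"type":"array"}},"required":["commands"]}

```bash
mkdir -p pics; ls
python3 - <<'E'
from plant import monitor, grab_frame, camera_params, manip
import cv2
for n in("scene","top"):
    f=grab_frame(n); cv2.imwrite(f"pics/{n}0.png",f); print(camera_params(n))
print(monitor.state()); print(manip.hold_point_z)
E
```

```text
pics
{'fx': 467.0604568104203, 'fy': 467.0604568104203, 'cx': 246.7969623108429, 'cy': 203.7962956486184, 'k1': -0.19133018682393763, 'rvec': array([ 1.38776022,  2.40473347, -0.66844926]), 'tvec': array([ 0.25194987, -0.32489753,  1.65703311])}
{'fx': 352.60232103746705, 'fy': 352.60232103746705, 'cx': 257.35206746296404, 'cy': 186.6810672149419, 'k1': -0.02425502113616229, 'rvec': array([ 2.14065   , -2.14439685,  0.17052631]), 'tvec': array([0.01522037, 0.53769719, 0.80049485])}
{'time': 0.1, 'joint_pos': array([-1.29301195e+00,  5.32772810e-02,  1.61416630e+00,  1.44109373e-05,
        1.47597741e+00, -1.18957243e-01]), 'joint_vel': array([ 0.00073767, -0.00192182, -0.00238793,  0.00045494,  0.00057925,
        0.00182889]), 'joint_efforts': array([ 9.12613323e-04, -3.94902849e+01, -3.71363854e+01, -1.45405079e-04,
        3.86260843e-03, -3.10273354e-07]), 'tool_pos': array([ 0.24138335, -0.57589802,  0.23018862]), 'tool_rot': array([-9.11855349e-04,  9.80388673e-01,  1.97071598e-01, -6.53711471e-05]), 'contact_force': array([-0.22556562, -0.61494499, -0.5636579 ]), 'ft_torque': array([-0.01646413, -0.00227505, -0.00960841]), 'gripper_width': 1.0005431150007573}
0.0187
```

```bash
ls pics
```

```text
scene0.png
top0.png
```

View pics/scene0.png

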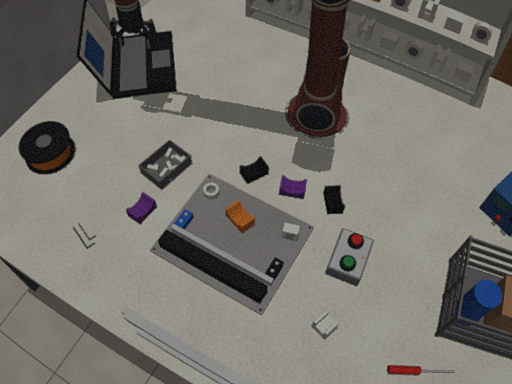

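View pics/top0.png

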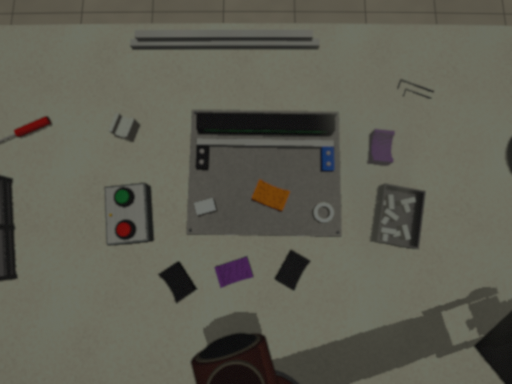

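```bash
cat > h.py <<'E'
import numpy as np, cv2
from plant import monitor, grab_frame, camera_params
def K(p): return np.array([[p['fx'],0,p['cx']],[0,p['fy'],p['cy']],[0,0,1.]]), np.array([p['k1'],0,0,0,0.])
def ray(name,px):
    p=camera_params(name); k,d=K(p); R=cv2.Rodrigues(p['rvec'])[0]
    u=cv2.undistortPoints(np.array(px,float).reshape(-1,1,2),k,d).reshape(-1,2)
    return -R.T@p['tvec'], np.c_[u,np.ones(len(u))]@R
def onplane(name,px,z):
    o,d=ray(name,px); return o+d*((z-o[2])/d[:,2])[:,None]
def proj(name,P):
    p=camera_params(name); k,d=K(p)
    return cv2.projectPoints(np.array(P,float).reshape(-1,3),p['rvec'],p['tvec'],k,d)[0].reshape(-1,2)
def omask(f):
    h=cv2.cvtColor(f,cv2.COLOR_BGR2HSV)
    return cv2.inRange(h,(5,150,90),(20,255,255))
E
python3 - <<'E'
import cv2
f=cv2.imread('pics/top0.png')
cv2.imwrite('pics/top0c.png',cv2.resize(f[100:250,95:350],None,fx=3.1,fy=3.1,interpolation=cv2.INTER_CUBIC))
f=cv2.imread('pics/scene0.png')
cv2.imwrite('pics/scene0c.png',cv2.resize(f[165:315,140:380],None,fx=3.3,fy=3.3,interpolation=cv2.INTER_CUBIC))
E
```

```text
(no output)
```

View pics/top0c.png

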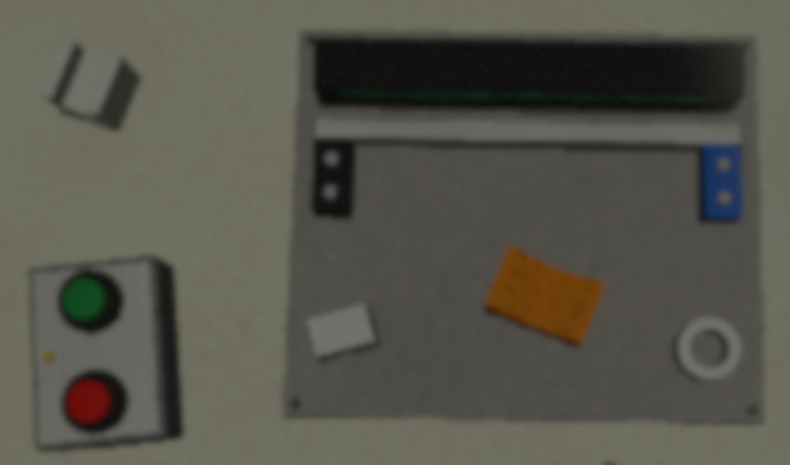

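View pics/scene0c.png

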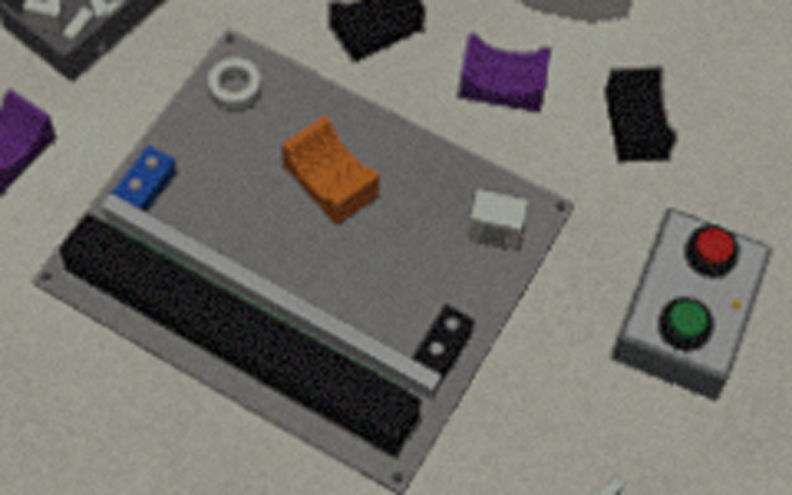

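The top crop shows saddle-shaped things at full-image pixels: black (178,281) and (292,270), purple (234,271) and (381,147), and orange (270,195). Only the orange one lies on the plate and matches the colour, and the crop confirms it. The blue stop is at the right end (328,158), the black stop at (203,157), green at (123,197) and red at (124,230).

```bash
cat >> h.py <<'E'
def corners(mask):
    c=max(cv2.findContours(mask,cv2.RETR_EXTERNAL,cv2.CHAIN_APPROX_NONE)[0],key=cv2.contourArea)
    return c
E
python3 - <<'E'
from h import *
np.set_printoptions(precision=4,suppress=True)
c=np.array([[286,416],[763,423],[755,38],[303,33]])/3.1+[95,100]-.3
P=onplane('top',c,.008); print('plate FL FR BR BL',P)
print('origin est',P.mean(0), 'ang f',np.degrees(np.arctan2(*(P[0]-P[1])[[0,1]])),np.degrees(np.arctan2(*(P[3]-P[2])[[0,1]])))
c=np.array([[317,139],[741,146],[741,124],[317,117]])/3.1+[95,100]-.3
P=onplane('top',c,.033); print('rail top FL FR BR BL',P)
f=cv2.imread('pics/top0.png'); h=cv2.cvtColor(f,cv2.COLOR_BGR2HSV)
def cen(m,z,n):
    c=corners(m); M=cv2.moments(c); p=[M['m10']/M['m00'],M['m01']/M['m00']]
    r=cv2.minAreaRect(c); print(n,p,onplane('top',p,z),r,'\n',onplane('top',cv2.boxPoints(r),z))
cen(omask(f),.048,'saddle')
cen(cv2.inRange(h,(100,120,60),(125,255,255)),.033,'blue')
cen(cv2.inRange(h,(45,120,40),(85,255,255))[:, :200],.072,'green')
cen(cv2.inRange(h,(0,150,80),(4,255,255))[180:260,90:160],.072,'red (crop coords)')
f=cv2.imread('pics/scene0.png'); h=cv2.cvtColor(f,cv2.COLOR_BGR2HSV)
c=corners(cv2.inRange(h,(45,120,40),(85,255,255))[:,300:400]);x,r=cv2.minEnclosingCircle(c);print('scene green',x,r,onplane('scene',[x[0]+300,x[1]],.072))
# scene saddle base check of plate corner
c=np.array([[230,32],[572,205],[403,490],[36,280]])/3.3+[140,165]-.3
print('scene plate FR FL BL BR',onplane('scene',c,.008))
E
```

```text
plate FL FR BR BL [[ 0.4268  0.1859  0.008 ]
 [ 0.4206 -0.1892  0.008 ]
 [ 0.7377 -0.1949  0.008 ]
 [ 0.7422  0.1809  0.008 ]]
origin est [ 0.5819 -0.0043  0.008 ] ang f 0.9536514495906558 0.6859327246032235
rail top FL FR BR BL [[ 0.6443  0.1626  0.033 ]
 [ 0.6382 -0.1741  0.033 ]
 [ 0.6563 -0.1747  0.033 ]
 [ 0.6623  0.1631  0.033 ]]
saddle [270.294262295082, 194.82868852459018] [[ 0.5172 -0.0162  0.048 ]] ((270.1896667480469, 194.77586364746094), (33.239463806152344, 20.6121826171875), 21.801406860351562) 
 [[ 0.5093  0.0295  0.048 ]
 [ 0.5551  0.0113  0.048 ]
 [ 0.5254 -0.0616  0.048 ]
 [ 0.48   -0.0429  0.048 ]]
blue [327.2700421940928, 158.66455696202533] [[ 0.6083 -0.1571  0.033 ]] ((327.5, 158.5), (23.0, 11.0), 90.0) 
 [[ 0.6377 -0.1451  0.033 ]
 [ 0.6377 -0.1722  0.033 ]
 [ 0.58   -0.1702  0.033 ]
 [ 0.58   -0.1433  0.033 ]]
green [121.65928659286593, 196.17589175891757] [[0.5114 0.3261 0.072 ]] ((121.75, 196.25), (12.727920532226562, 13.435027122497559), 45.0) 
 [[0.5106 0.3473 0.072 ]
 [0.5327 0.3266 0.072 ]
 [0.5118 0.3046 0.072 ]
 [0.4899 0.3253 0.072 ]]
red (crop coords) [32.897546897546896, 48.92784992784992] [[0.8798 0.5707 0.072 ]] ((33.0, 49.0), (12.0, 12.0), 90.0) 
 [[0.8961 0.5875 0.072 ]
 [0.8957 0.557  0.072 ]
 [0.8633 0.5536 0.072 ]
 [0.8637 0.5839 0.072 ]]
scene green (48.28125, 260.796875) 5.722456455230713 [[0.5159 0.3273 0.072 ]]
scene plate FR FL BL BR [[ 0.4267 -0.1849  0.008 ]
 [ 0.4322  0.1875  0.008 ]
 [ 0.7458  0.1837  0.008 ]
 [ 0.7415 -0.1913  0.008 ]]
```

```bash
cat >> h.py <<'E'
from scipy.spatial.transform import Rotation as Ro
def delta(pos,yawdeg,s=None):
    """tool-axes shift (cm) and rotvec to reach world pos, tool down, tool x at yawdeg"""
    s=s or monitor.state(); q=s['tool_rot']; R=Ro.from_quat(np.r_[q[1:],q[0]])
    T=Ro.from_euler('z',yawdeg,degrees=True)*Ro.from_euler('x',180,degrees=True)
    d=R.inv().apply(np.array(pos)-s['tool_pos'])*100; r=(R.inv()*T).as_rotvec()
    print('d cm',d.round(2),'rot',r.round(3)); return d,r
def st():
    s=monitor.state(); q=s['tool_rot']; R=Ro.from_quat(np.r_[q[1:],q[0]]); x=R.as_matrix()[:,0]
    print('t',round(s['time'],2),s['tool_pos'].round(4),'yaw',round(np.degrees(np.arctan2(x[1],x[0])),2),'F',s['contact_force'].round(1),'w',round(s['gripper_width'],3))
E
python3 -c "
from h import *
st();delta([.44,-.015,.2],-.9)"
```

```text
t 0.1 [ 0.2414 -0.5759  0.2302] yaw 22.73 F [-0.2 -0.6 -0.6] w 1.001
d cm [ 39.99 -44.05   3.11] rot [-0.002  0.     0.412]
```

Request:
play_rows(commands=[{"dx": 20,"dy": -22,"dz": 0,"rz": 0.412,"claw": 0.47},{"dx": 20,"dy": -22,"dz": 0,"rz": 0.412,"claw": 0.47},{"dx": 20,"dy": -22,"dz": 0,"rz": 0.412,"claw": 0.47},{"dx": 20,"dy": -22,"dz": 0,"rz": 0.412,"claw": 0.47},{"dx": 30,"dy": -33,"dz": 1,"rz": 0.412,"claw": 0.47}])

```text
invalid input
```

```bash
python3 -c "
from h import *
st();delta([.44,-.015,.2],-.9)"
```

```text
t 0.1 [ 0.2414 -0.5759  0.2302] yaw 22.73 F [-0.2 -0.6 -0.6] w 1.001
d cm [ 39.99 -44.05   3.11] rot [-0.002  0.     0.412]
```

Request:
play_rows(commands=[{"dx": 20,"dy": -22,"dz": 0,"rx": 0,"ry": 0,"rz": 0.412,"claw": 0.47},{"dx": 20,"dy": -22,"dz": 0,"rx": 0,"ry": 0,"rz": 0.412,"claw": 0.47},{"dx": 20,"dy": -22,"dz": 0,"rx": 0,"ry": 0,"rz": 0.412,"claw": 0.47},{"dx": 20,"dy": -22,"dz": 0,"rx": 0,"ry": 0,"rz": 0.412,"claw": 0.47},{"dx": 30,"dy": -33,"dz": 1,"rx": 0,"ry": 0,"rz": 0.412,"claw": 0.47}])

```text
time: 0.6
tool_pos: [0.3251, -0.3388, 0.2285]
tool_rot: [-0.001, 1.0, -0.008, -0.0]
contact_force: [0.4, 0.5, 0.6]
gripper_width: 0.531
```

```bash
python3 -c "
from h import *
st();delta([.44,-.015,.2],-.9)"
```

```text
t 0.6 [ 0.3251 -0.3388  0.2285] yaw -0.92 F [0.4 0.5 0.6] w 0.531
d cm [ 10.97 -32.56   2.91] rot [-0.002  0.    -0.   ]
```

Request:
play_rows(commands=[{"dx": 11,"dy": -32.5,"dz": 3,"rx": 0,"ry": 0,"rz": 0,"claw": 0.47},{"dx": 11,"dy": -32.5,"dz": 3,"rx": 0,"ry": 0,"rz": 0,"claw": 0.47},{"dx": 11,"dy": -32.5,"dz": 3,"rx": 0,"ry": 0,"rz": 0,"claw": 0.47},{"dx": 11,"dy": -32.5,"dz": 3,"rx": 0,"ry": 0,"rz": 0,"claw": 0.47},{"dx": 11,"dy": -32.5,"dz": 3,"rx": 0,"ry": 0,"rz": 0,"claw": 0.47}])

```text
time: 1.1
tool_pos: [0.4082, -0.104, 0.207]
tool_rot: [-0.001, 1.0, -0.008, -0.0]
contact_force: [2.1, 0.0, -0.3]
gripper_width: 0.53
```

```bash
python3 -c "
from h import *
st();delta([.44,-.015,.018],-.9)"
```

```text
t 1.1 [ 0.4082 -0.104   0.207 ] yaw -0.94 F [ 2.1  0.  -0.3] w 0.53
d cm [ 3.04 -8.91 18.91] rot [-0.002  0.    -0.001]
```

Request:
play_rows(commands=[{"dx": 3.0,"dy": -8.9,"dz": 6,"rx": 0,"ry": 0,"rz": 0,"claw": 0.47},{"dx": 3.0,"dy": -8.9,"dz": 6,"rx": 0,"ry": 0,"rz": 0,"claw": 0.47},{"dx": 3.0,"dy": -8.9,"dz": 10,"rx": 0,"ry": 0,"rz": 0,"claw": 0.47},{"dx": 3.0,"dy": -8.9,"dz": 14,"rx": 0,"ry": 0,"rz": 0,"claw": 0.47},{"dx": 3.0,"dy": -8.9,"dz": 16.5,"rx": 0,"ry": 0,"rz": 0,"claw": 0.47}])

```text
time: 1.6
tool_pos: [0.4371, -0.0138, 0.0383]
tool_rot: [-0.001, 1.0, -0.007, -0.003]
contact_force: [0.2, -0.0, 0.9]
gripper_width: 0.53
```

```bash
python3 -c "
from h import *
st();delta([.44,-.015,.017],-.9)
f=grab_frame('scene');cv2.imwrite('pics/s1.png',cv2.resize(f[115:315,140:380],None,fx=3,fy=3))
f=grab_frame('top');cv2.imwrite('pics/t1.png',cv2.resize(f[100:350,95:350],None,fx=2.4,fy=2.4))"
```

```text
t 1.6 [ 0.4371 -0.0138  0.0383] yaw -0.83 F [ 0.2 -0.   0.9] w 0.53
d cm [0.31 0.12 2.13] rot [-0.003  0.005  0.001]
```

View pics/s1.png

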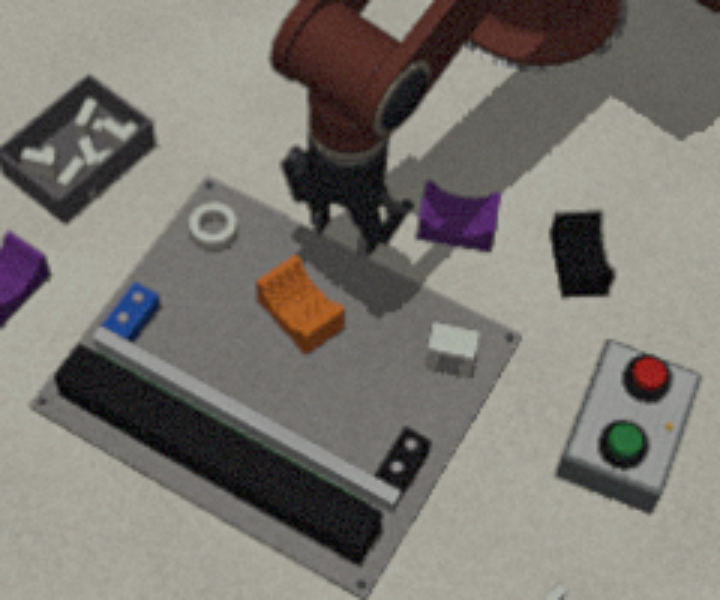

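View pics/t1.png

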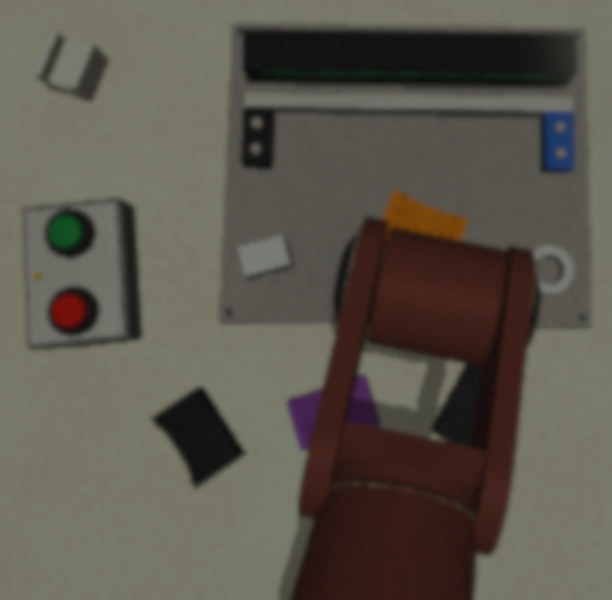

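The fingers stand clear between the near plate edge and the saddle (s1 about 345,225). Next I lower them and push towards the rail.

Request:
play_rows(commands=[{"dx": 0.2,"dy": 0.1,"dz": 2.0,"rx": 0,"ry": 0.005,"rz": 0,"claw": 0.47},{"dx": 1.5,"dy": 0.1,"dz": 2.0,"rx": 0,"ry": 0.005,"rz": 0,"claw": 0.47},{"dx": 2.7,"dy": 0.1,"dz": 2.0,"rx": 0,"ry": 0.005,"rz": 0,"claw": 0.47},{"dx": 3.9,"dy": 0.1,"dz": 2.0,"rx": 0,"ry": 0.005,"rz": 0,"claw": 0.47},{"dx": 5.1,"dy": 0.1,"dz": 2.0,"rx": 0,"ry": 0.005,"rz": 0,"claw": 0.47}])

```text
time: 2.2
tool_pos: [0.4878, -0.0163, 0.0187]
tool_rot: [-0.002, 1.0, -0.008, -0.001]
contact_force: [-1.6, -1.1, 2.0]
gripper_width: 0.533
```

```bash
python3 -c "
from h import *
st();delta([.57,-.015,.018],-.9)
f=grab_frame('scene');cv2.imwrite('pics/s2.png',cv2.resize(f[115:315,140:380],None,fx=3,fy=3))"
```

```text
t 2.2 [ 0.4878 -0.0163  0.0187] yaw -0.93 F [-1.6 -1.1  2. ] w 0.533
d cm [ 8.22 -0.27  0.05] rot [-0.003  0.003 -0.001]
```

View pics/s2.png

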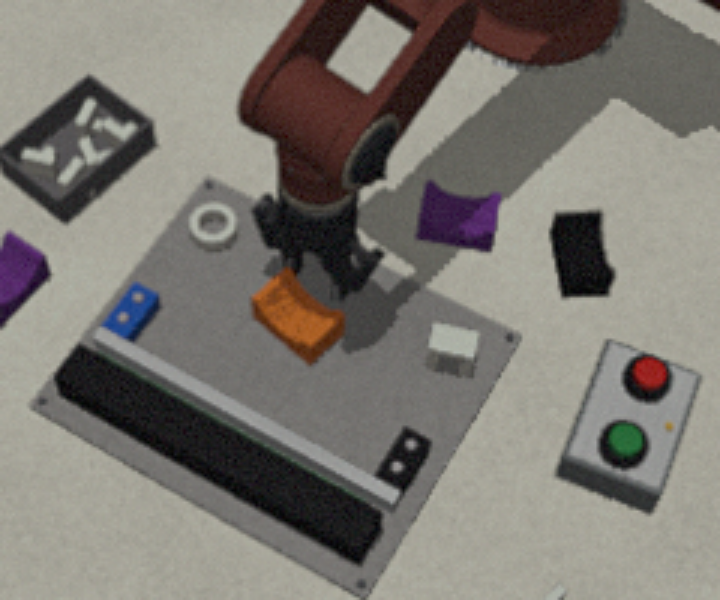

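The saddle is turning square as planned, so I keep pushing.

Request:
play_rows(commands=[{"dx": 1.2,"dy": -0.1,"dz": 0,"rx": 0,"ry": 0,"rz": 0,"claw": 0.47},{"dx": 2.4,"dy": -0.1,"dz": 0,"rx": 0,"ry": 0,"rz": 0,"claw": 0.47},{"dx": 3.6,"dy": -0.1,"dz": 0,"rx": 0,"ry": 0,"rz": 0,"claw": 0.47},{"dx": 4.8,"dy": -0.1,"dz": 0,"rx": 0,"ry": 0,"rz": 0,"claw": 0.47},{"dx": 6.0,"dy": -0.1,"dz": 0,"rx": 0,"ry": 0,"rz": 0,"claw": 0.47}])

```text
time: 2.75
tool_pos: [0.5505, -0.0165, 0.0192]
tool_rot: [-0.002, 1.0, -0.008, -0.0]
contact_force: [-1.8, 0.8, 1.8]
gripper_width: 0.529
```

```bash
python3 -c "
from h import *
st();delta([.57,-.015,.018],-.9)
f=grab_frame('scene');cv2.imwrite('pics/s3.png',cv2.resize(f[115:315,140:380],None,fx=3,fy=3))"
```

```text
t 2.75 [ 0.5505 -0.0165  0.0192] yaw -0.93 F [-1.8  0.8  1.8] w 0.529
d cm [ 1.95 -0.18  0.12] rot [-0.003  0.001 -0.001]
```

View pics/s3.png

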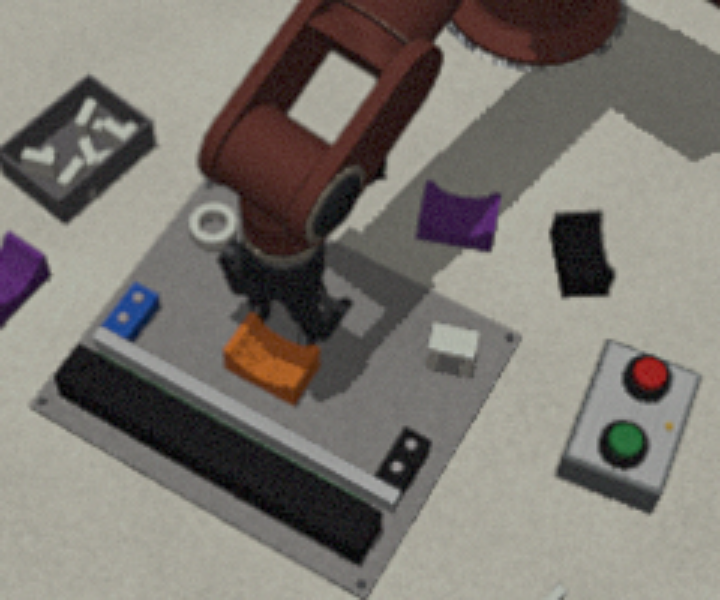

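Request:
play_rows(commands=[{"dx": 0.8,"dy": -0.1,"dz": 0,"rx": 0,"ry": 0,"rz": 0,"claw": 0.47},{"dx": 1.4,"dy": -0.1,"dz": 0,"rx": 0,"ry": 0,"rz": 0,"claw": 0.47},{"dx": 2.0,"dy": -0.1,"dz": 0,"rx": 0,"ry": 0,"rz": 0,"claw": 0.47},{"dx": 2.4,"dy": -0.1,"dz": 0,"rx": 0,"ry": 0,"rz": 0,"claw": 0.47},{"dx": 2.6,"dy": -0.1,"dz": 0,"rx": 0,"ry": 0,"rz": 0,"claw": 0.47}])

```text
time: 3.3
tool_pos: [0.5789, -0.0162, 0.0197]
tool_rot: [-0.001, 1.0, -0.008, 0.001]
contact_force: [-0.0, -0.3, -0.3]
gripper_width: 0.535
```

```bash
python3 -c "
from h import *
st()
f=grab_frame('scene');cv2.imwrite('pics/s4.png',cv2.resize(f[200:315,160:300],None,fx=5,fy=5,interpolation=2))"
```

```text
t 3.3 [ 0.5789 -0.0162  0.0197] yaw -0.94 F [-0.  -0.3 -0.3] w 0.535
```

View pics/s4.png

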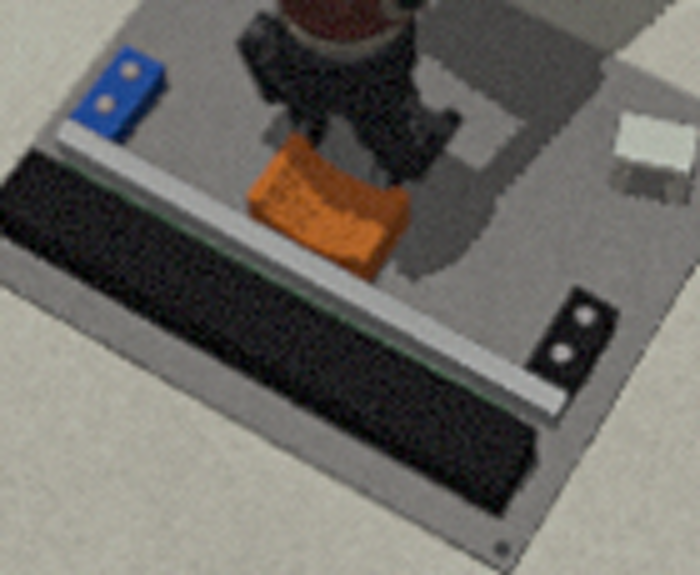

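```bash
python3 -c "
from h import *
print(monitor.state()['joint_pos'].round(2))"
```

```text
[-0.16  0.17  1.87  0.    1.1   1.43]
```

Request:
play_rows(commands=[{"dx": -1.5,"dy": 0,"dz": 0,"rx": 0,"ry": 0,"rz": 0,"claw": 0.6},{"dx": -2.5,"dy": 0,"dz": 0,"rx": 0,"ry": 0,"rz": 0,"claw": 0.8},{"dx": -3,"dy": -3,"dz": -4,"rx": 0,"ry": 0,"rz": 0.0,"claw": 1},{"dx": -2,"dy": -7,"dz": -7,"rx": 0,"ry": 0,"rz": 0.0,"claw": 1},{"dx": -2,"dy": -10,"dz": -7,"rx": 0,"ry": 0,"rz": 0.0,"claw": 1}])

```text
time: 3.85
tool_pos: [0.5644, 0.0853, 0.096]
tool_rot: [-0.002, 1.0, -0.009, 0.007]
contact_force: [1.1, -0.1, 0.6]
gripper_width: 0.002
```

```bash
cat >> h.py <<'E'
def look(tag):
    f=grab_frame('scene');cv2.imwrite(f'pics/s{tag}.png',cv2.resize(f[200:315,160:300],None,fx=5,fy=5,interpolation=2))
    t=grab_frame('top');cv2.imwrite(f'pics/t{tag}.png',cv2.resize(t[100:250,180:350],None,fx=4,fy=4,interpolation=2))
    for n,i in(('top',t),('scene',f)):
        m=omask(i)
        if n=='scene': m[:200]=0
        c=corners(m); r=cv2.minAreaRect(c); print(n,np.round(r[0],1),np.round(r[1],1),round(r[2],1)); print(onplane(n,cv2.boxPoints(r),.048).round(4))
E
python3 -c "
from h import *
st(); look(5)"
```

```text
t 3.85 [0.5644 0.0853 0.096 ] yaw -0.98 F [ 1.1 -0.1  0.6] w 0.002
top [267.5 156.5] [21. 33.] 90.0
[[ 0.6362  0.0294  0.048 ]
 [ 0.6361 -0.0503  0.048 ]
 [ 0.5843 -0.0496  0.048 ]
 [ 0.5844  0.0294  0.048 ]]
scene [224.8 240.3] [28.4 18.2] 27.6
[[ 0.6502 -0.0465  0.048 ]
 [ 0.5932 -0.0532  0.048 ]
 [ 0.5936  0.0316  0.048 ]
 [ 0.6496  0.0367  0.048 ]]
```

View pics/t5.png

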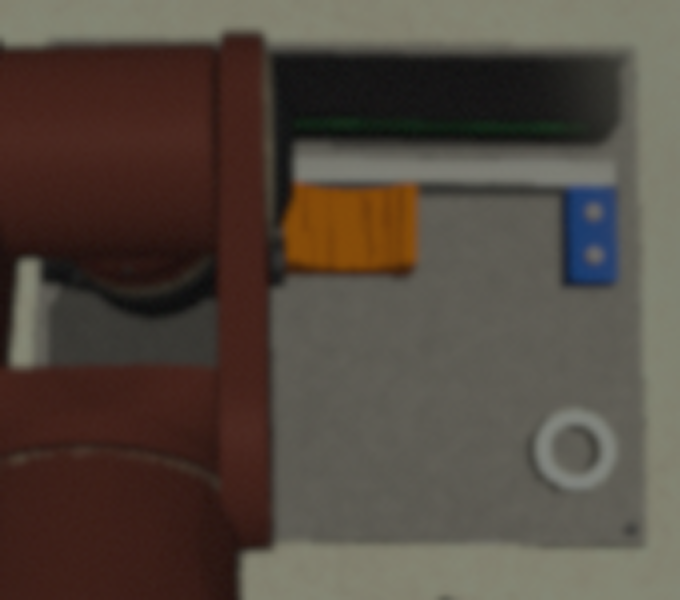

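View pics/s5.png

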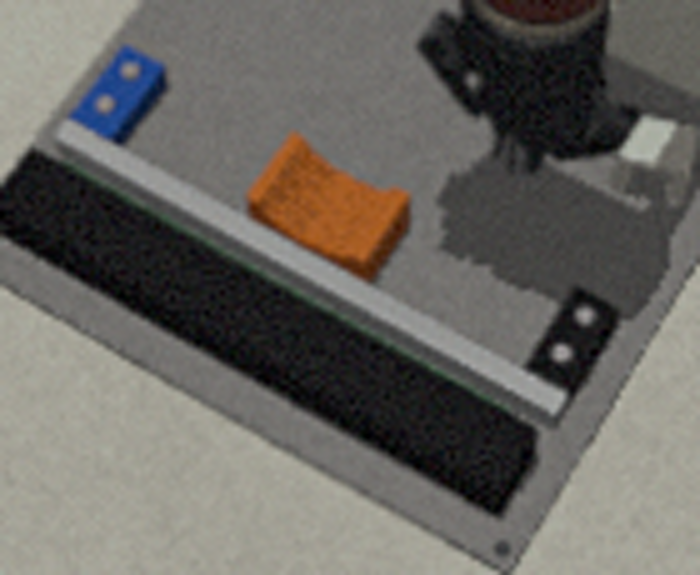

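The saddle is square beside the rail, about 5 mm off it, with its left end at y≈0.03 (t5 at 285,225). I now turn the shut fingers and lower them left of the saddle.

Request:
play_rows(commands=[{"dx": 0,"dy": 0,"dz": 0,"rx": 0,"ry": 0,"rz": -0.15,"claw": 1},{"dx": 0,"dy": 0,"dz": 0,"rx": 0,"ry": 0,"rz": -0.3,"claw": 1},{"dx": 0,"dy": 0,"dz": 0,"rx": 0,"ry": 0,"rz": -0.45,"claw": 1},{"dx": 0,"dy": 0,"dz": 0,"rx": 0,"ry": 0,"rz": -0.6,"claw": 1},{"dx": 0,"dy": 0,"dz": 0,"rx": 0,"ry": 0,"rz": -0.75,"claw": 1}])

```text
time: 4.45
tool_pos: [0.5605, 0.086, 0.0912]
tool_rot: [-0.001, 0.932, 0.361, 0.003]
contact_force: [-0.1, -0.6, 0.9]
gripper_width: 0.002
```

Request:
play_rows(commands=[{"dx": 0,"dy": 0,"dz": 0,"rx": 0,"ry": 0,"rz": -0.15,"claw": 1},{"dx": 0,"dy": 0,"dz": 0,"rx": 0,"ry": 0,"rz": -0.3,"claw": 1},{"dx": 0,"dy": 0,"dz": 0,"rx": 0,"ry": 0,"rz": -0.45,"claw": 1},{"dx": 0,"dy": 0,"dz": 0,"rx": 0,"ry": 0,"rz": -0.6,"claw": 1},{"dx": 0,"dy": 0,"dz": 0,"rx": 0,"ry": 0,"rz": -0.75,"claw": 1}])

```text
time: 4.95
tool_pos: [0.5597, 0.0851, 0.0903]
tool_rot: [0.0, 0.735, 0.678, 0.003]
contact_force: [-0.9, -0.1, -0.1]
gripper_width: -0.002
```

```bash
python3 -c "
from h import *
st();delta([.612,.065,.018],89.1)"
```

```text
t 4.95 [0.5597 0.0851 0.0903] yaw 85.31 F [-0.9 -0.1 -0.1] w -0.002
d cm [-1.61  5.34  7.25] rot [ 0.004 -0.003 -0.066]
```

Request:
play_rows(commands=[{"dx": -1.6,"dy": 2.7,"dz": 0,"rx": 0,"ry": 0,"rz": -0.066,"claw": 1},{"dx": -1.6,"dy": 5.3,"dz": 0,"rx": 0,"ry": 0,"rz": -0.066,"claw": 1},{"dx": -1.6,"dy": 5.3,"dz": 2.5,"rx": 0,"ry": 0,"rz": -0.066,"claw": 1},{"dx": -1.6,"dy": 5.3,"dz": 5,"rx": 0,"ry": 0,"rz": -0.066,"claw": 1},{"dx": -1.6,"dy": 5.3,"dz": 7.2,"rx": 0,"ry": 0,"rz": -0.066,"claw": 1}])

```text
time: 5.45
tool_pos: [0.6106, 0.0641, 0.0166]
tool_rot: [-0.0, 0.713, 0.701, 0.002]
contact_force: [-0.2, 0.3, 0.1]
gripper_width: -0.002
```

```bash
python3 -c "
from h import *
st();delta([.612,.065,.018],89.1);look(6)"
```

```text
t 5.45 [0.6106 0.0641 0.0166] yaw 89.05 F [-0.2  0.3  0.1] w -0.002
d cm [ 0.1   0.14 -0.14] rot [ 0.003 -0.003 -0.001]
top [273.  156.5] [21. 22.] 90.0
[[ 0.6362  0.0029  0.048 ]
 [ 0.6361 -0.0503  0.048 ]
 [ 0.5843 -0.0496  0.048 ]
 [ 0.5844  0.0031  0.048 ]]
scene [224.1 240.9] [27.3 17.8] 32.9
[[ 0.6481 -0.0484  0.048 ]
 [ 0.5927 -0.0501  0.048 ]
 [ 0.6009  0.0316  0.048 ]
 [ 0.6551  0.0318  0.048 ]]
```

View pics/s6.png

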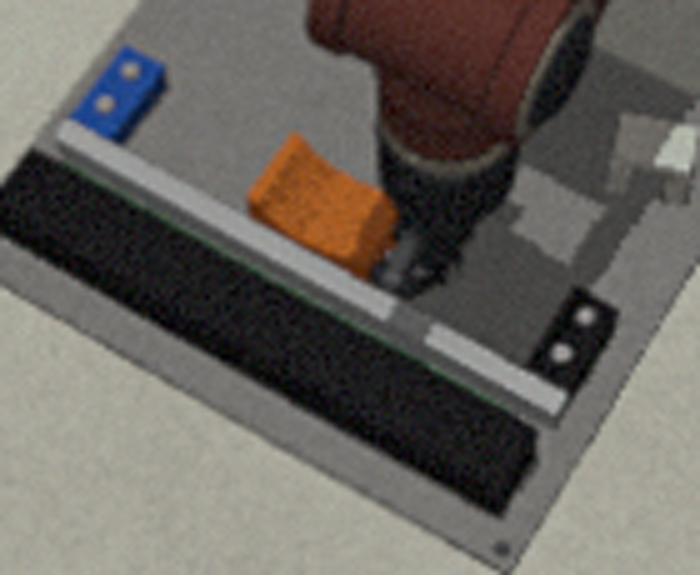

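Request:
play_rows(commands=[{"dx": -1.5,"dy": 0,"dz": 0,"rx": 0,"ry": 0,"rz": 0,"claw": 1},{"dx": -2.7,"dy": 0,"dz": 0,"rx": 0,"ry": 0,"rz": 0,"claw": 1},{"dx": -3.9,"dy": 0,"dz": 0,"rx": 0,"ry": 0,"rz": 0,"claw": 1},{"dx": -5.1,"dy": 0,"dz": 0,"rx": 0,"ry": 0,"rz": 0,"claw": 1},{"dx": -6.3,"dy": 0,"dz": 0,"rx": 0,"ry": 0,"rz": 0,"claw": 1}])

```text
time: 6.05
tool_pos: [0.6072, 0.0001, 0.0147]
tool_rot: [-0.002, 0.713, 0.701, 0.0]
contact_force: [-0.5, 1.9, 1.9]
gripper_width: -0.001
```

```bash
python3 -c "
from h import *
st();delta([.6104,-.05,.018],89.1);look(7)"
```

```text
t 6.05 [6.072e-01 1.000e-04 1.470e-02] yaw 89.01 F [-0.5  1.9  1.9] w -0.001
d cm [-5.    0.41 -0.35] rot [-0.003 -0.003 -0.001]
top [283.5 155. ] [10.  5.] 90.0
[[ 0.6262 -0.0429  0.048 ]
 [ 0.6262 -0.055   0.048 ]
 [ 0.6015 -0.0546  0.048 ]
 [ 0.6015 -0.0426  0.048 ]]
scene [209.  233.3] [20.2 16.3] 35.0
[[ 0.6469 -0.0892  0.048 ]
 [ 0.596  -0.0896  0.048 ]
 [ 0.6042 -0.028   0.048 ]
 [ 0.6543 -0.0286  0.048 ]]
```

View pics/s7.png

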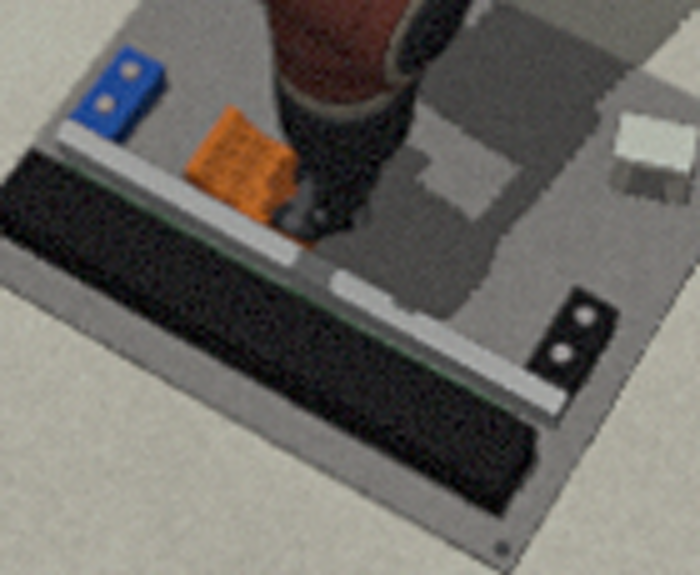

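Request:
play_rows(commands=[{"dx": -1.0,"dy": 0.2,"dz": -0.2,"rx": 0,"ry": 0,"rz": 0,"claw": 1},{"dx": -2.0,"dy": 0.2,"dz": -0.2,"rx": 0,"ry": 0,"rz": 0,"claw": 1},{"dx": -3.0,"dy": 0.2,"dz": -0.2,"rx": 0,"ry": 0,"rz": 0,"claw": 1},{"dx": -3.8,"dy": 0.2,"dz": -0.2,"rx": 0,"ry": 0,"rz": 0,"claw": 1},{"dx": -4.3,"dy": 0.2,"dz": -0.2,"rx": 0,"ry": 0,"rz": 0,"claw": 1}])

```text
time: 6.65
tool_pos: [0.6085, -0.0444, 0.0165]
tool_rot: [-0.002, 0.714, 0.7, -0.0]
contact_force: [0.6, 1.7, 1.5]
gripper_width: -0.001
```

Request:
play_rows(commands=[{"dx": -0.2,"dy": 0,"dz": 0,"rx": 0,"ry": 0,"rz": 0,"claw": 1},{"dx": -0.4,"dy": 0,"dz": 0,"rx": 0,"ry": 0,"rz": 0,"claw": 1}])

```text
time: 6.85
tool_pos: [0.6084, -0.0485, 0.0165]
tool_rot: [-0.002, 0.714, 0.7, -0.0]
contact_force: [-0.5, 2.4, 0.8]
gripper_width: 0.001
```

```bash
python3 -c "
from h import *
st();look(8)"
```

```text
t 6.85 [ 0.6084 -0.0485  0.0165] yaw 88.91 F [-0.5  2.4  0.8] w 0.001
top [307.7 154.6] [ 8.9 10.3] 26.6
[[ 0.6083 -0.0918  0.048 ]
 [ 0.6311 -0.1034  0.048 ]
 [ 0.6212 -0.1225  0.048 ]
 [ 0.5985 -0.1108  0.048 ]]
scene [194.4 225.6] [17.9 16. ] 35.5
[[ 0.6468 -0.1364  0.048 ]
 [ 0.5962 -0.1371  0.048 ]
 [ 0.6041 -0.081   0.048 ]
 [ 0.6539 -0.0813  0.048 ]]
```

View pics/s8.png

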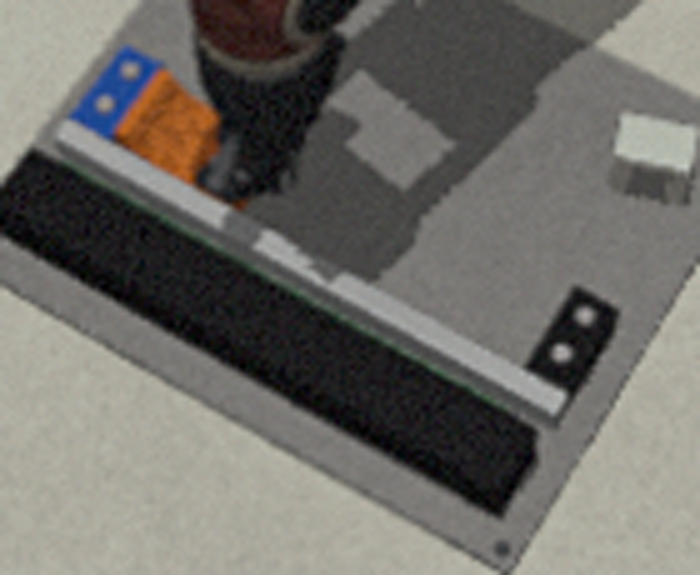

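Request:
play_rows(commands=[{"dx": -0.2,"dy": 0,"dz": 0,"rx": 0,"ry": 0,"rz": 0,"claw": 1},{"dx": -0.4,"dy": 0,"dz": 0,"rx": 0,"ry": 0,"rz": 0,"claw": 1}])

```text
time: 7.15
tool_pos: [0.6082, -0.0525, 0.0163]
tool_rot: [-0.002, 0.714, 0.701, -0.0]
contact_force: [0.6, 1.6, 1.4]
gripper_width: -0.003
```

Request:
play_rows(commands=[{"dx": -0.2,"dy": 0,"dz": 0,"rx": 0,"ry": 0,"rz": 0,"claw": 1},{"dx": -0.3,"dy": 0,"dz": 0,"rx": 0,"ry": 0,"rz": 0,"claw": 1}])

```text
time: 7.35
tool_pos: [0.6088, -0.0532, 0.0165]
tool_rot: [-0.003, 0.714, 0.7, 0.002]
contact_force: [2.2, 12.9, 1.1]
gripper_width: -0.005
```

Contact with the blue stop at 12.9 N. I back off, rise, turn back and then push flush to the rail.

Request:
play_rows(commands=[{"dx": 1.5,"dy": 0,"dz": 0,"rx": 0,"ry": 0,"rz": 0,"claw": 1},{"dx": 3,"dy": -2,"dz": -4,"rx": 0,"ry": 0,"rz": 0.0,"claw": 1},{"dx": 3,"dy": -4,"dz": -8,"rx": 0,"ry": 0,"rz": 0.15,"claw": 0.53},{"dx": 1,"dy": -7,"dz": -8,"rx": 0,"ry": 0,"rz": 0.3,"claw": 0.53},{"dx": -1,"dy": -9,"dz": -8,"rx": 0,"ry": 0,"rz": 0.45,"claw": 0.53}])

```text
time: 7.85
tool_pos: [0.5183, -0.0619, 0.0981]
tool_rot: [-0.002, 0.853, 0.522, 0.002]
contact_force: [-0.5, -0.5, -0.2]
gripper_width: 0.468
```

Request:
play_rows(commands=[{"dx": 0,"dy": 0,"dz": 0,"rx": 0,"ry": 0,"rz": 0.15,"claw": 0.53},{"dx": 0,"dy": 0,"dz": 0,"rx": 0,"ry": 0,"rz": 0.3,"claw": 0.53},{"dx": 0,"dy": 0,"dz": 0,"rx": 0,"ry": 0,"rz": 0.45,"claw": 0.53},{"dx": 0,"dy": 0,"dz": 0,"rx": 0,"ry": 0,"rz": 0.6,"claw": 0.53},{"dx": 0,"dy": 0,"dz": 0,"rx": 0,"ry": 0,"rz": 0.75,"claw": 0.53}])

```text
time: 8.35
tool_pos: [0.5179, -0.0618, 0.0978]
tool_rot: [-0.002, 0.985, 0.172, 0.0]
contact_force: [0.5, -0.1, 0.5]
gripper_width: 0.473
```

```bash
python3 -c "
from h import *
st();delta([.54,-.101,.018],-.9);look(9)"
```

```text
t 8.35 [ 0.5179 -0.0618  0.0978] yaw 19.82 F [ 0.5 -0.1  0.5] w 0.473
d cm [0.73 4.47 7.96] rot [-0.004 -0.001  0.362]Traceback (most recent call last):
  File "<string>", line 3, in <module>
    st();delta([.54,-.101,.018],-.9);look(9)
                                     ~~~~^^^
  File "h.py", line 35, in look
    c=corners(m); r=cv2.minAreaRect(c); print(n,np.round(r[0],1),np.round(r[1],1),round(r[2],1)); print(onplane(n,cv2.boxPoints(r),.048).round(4))
  File "h.py", line 17, in corners
    c=max(cv2.findContours(mask,cv2.RETR_EXTERNAL,cv2.CHAIN_APPROX_NONE)[0],key=cv2.contourArea)
ValueError: max() iterable argument is empty
```

View pics/s9.png

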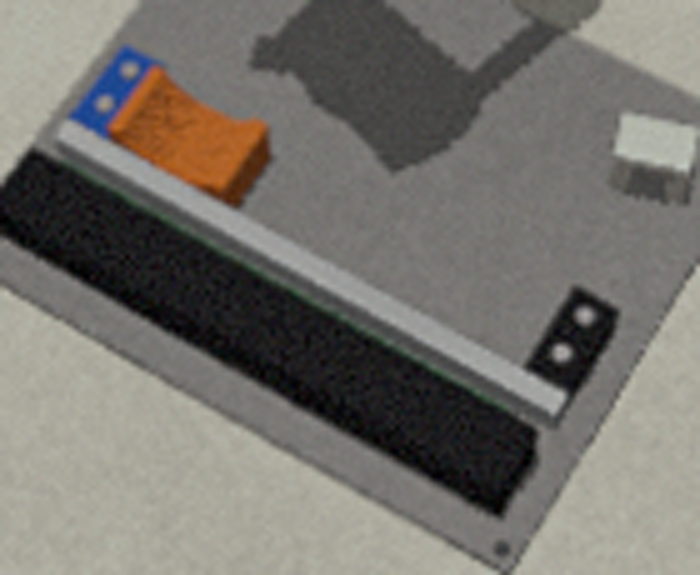

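View pics/t9.png

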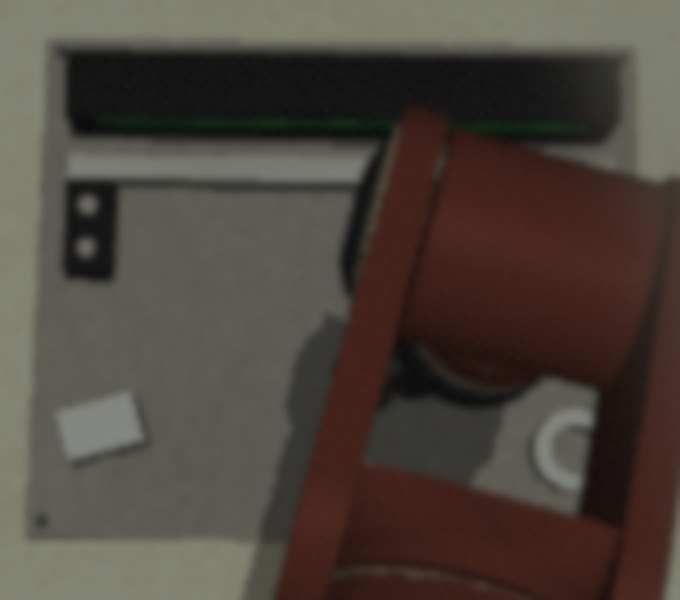

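Request:
play_rows(commands=[{"dx": 0.7,"dy": 2,"dz": 0,"rx": 0,"ry": 0,"rz": 0.15,"claw": 0.53},{"dx": 0.7,"dy": 4.4,"dz": 0,"rx": 0,"ry": 0,"rz": 0.3,"claw": 0.53},{"dx": 0.7,"dy": 4.4,"dz": 2.5,"rx": 0,"ry": 0,"rz": 0.362,"claw": 0.53},{"dx": 0.7,"dy": 4.4,"dz": 5,"rx": 0,"ry": 0,"rz": 0.362,"claw": 0.53},{"dx": 0.7,"dy": 4.4,"dz": 7.5,"rx": 0,"ry": 0,"rz": 0.362,"claw": 0.53}])

```text
time: 8.95
tool_pos: [0.5398, -0.1004, 0.0218]
tool_rot: [-0.002, 1.0, -0.003, 0.0]
contact_force: [0.4, -0.7, -0.0]
gripper_width: 0.471
```

```bash
python3 -c "
from h import *
st();delta([.575,-.101,.018],-.9)
f=grab_frame('scene');cv2.imwrite('pics/s10.png',cv2.resize(f[180:295,160:300],None,fx=5,fy=5,interpolation=2))"
```

```text
t 8.95 [ 0.5398 -0.1004  0.0218] yaw -0.34 F [ 0.4 -0.7 -0. ] w 0.471
d cm [3.52 0.04 0.38] rot [-0.004 -0.     0.01 ]
```

View pics/s10.png

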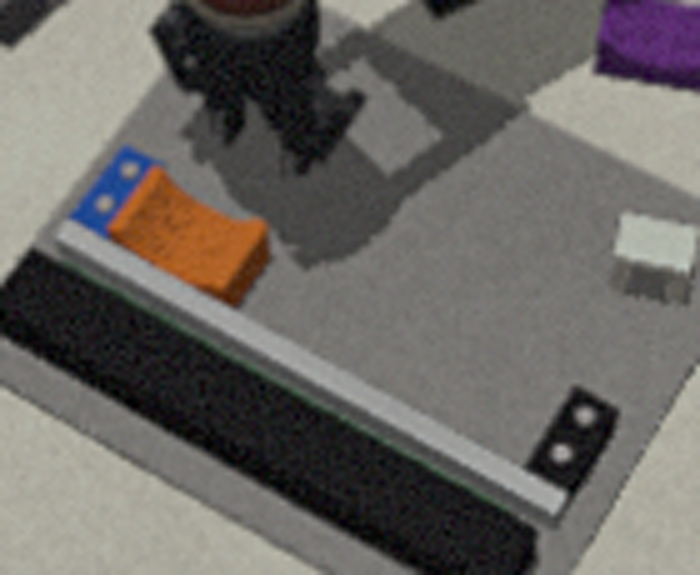

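Request:
play_rows(commands=[{"dx": 1.2,"dy": 0,"dz": 0.3,"rx": 0,"ry": 0,"rz": 0.01,"claw": 0.53},{"dx": 2.2,"dy": 0,"dz": 0.3,"rx": 0,"ry": 0,"rz": 0.01,"claw": 0.53},{"dx": 3.0,"dy": 0,"dz": 0.3,"rx": 0,"ry": 0,"rz": 0.01,"claw": 0.53},{"dx": 3.4,"dy": 0,"dz": 0.3,"rx": 0,"ry": 0,"rz": 0.01,"claw": 0.53},{"dx": 3.7,"dy": 0,"dz": 0.3,"rx": 0,"ry": 0,"rz": 0.01,"claw": 0.53}])

```text
time: 9.5
tool_pos: [0.5744, -0.0996, 0.0148]
tool_rot: [-0.003, 1.0, -0.008, -0.003]
contact_force: [-0.5, -0.1, 0.1]
gripper_width: 0.467
```

Request:
play_rows(commands=[{"dx": 0.2,"dy": 0,"dz": 0,"rx": 0,"ry": 0,"rz": 0,"claw": 0.53},{"dx": 0.3,"dy": 0,"dz": 0,"rx": 0,"ry": 0,"rz": 0,"claw": 0.53}])

```text
time: 9.7
tool_pos: [0.5778, -0.0998, 0.0152]
tool_rot: [-0.003, 1.0, -0.008, -0.003]
contact_force: [0.2, -0.5, 0.1]
gripper_width: 0.472
```

Request:
play_rows(commands=[{"dx": 0.2,"dy": 0,"dz": 0,"rx": 0,"ry": 0,"rz": 0,"claw": 0.53},{"dx": 0.4,"dy": 0,"dz": 0,"rx": 0,"ry": 0,"rz": 0,"claw": 0.53}])

```text
time: 9.9
tool_pos: [0.5818, -0.0998, 0.0153]
tool_rot: [-0.003, 1.0, -0.007, -0.003]
contact_force: [-1.7, 0.6, 0.7]
gripper_width: 0.469
```

Request:
play_rows(commands=[{"dx": 0.2,"dy": 0,"dz": 0,"rx": 0,"ry": 0,"rz": 0,"claw": 0.53},{"dx": 0.3,"dy": 0,"dz": 0,"rx": 0,"ry": 0,"rz": 0,"claw": 0.53}])

```text
time: 10.1
tool_pos: [0.5821, -0.0998, 0.0152]
tool_rot: [-0.003, 1.0, -0.007, -0.007]
contact_force: [-13.7, 0.1, 11.6]
gripper_width: 0.471
```

Request:
play_rows(commands=[{"dx": -1.0,"dy": 0,"dz": 0,"rx": 0,"ry": 0,"rz": 0,"claw": 0.53},{"dx": -2.5,"dy": 0,"dz": 0,"rx": 0,"ry": 0,"rz": 0,"claw": 0.53},{"dx": -3,"dy": -3,"dz": -4,"rx": 0,"ry": 0,"rz": 0.0,"claw": 0.53},{"dx": -3,"dy": -7,"dz": -8,"rx": 0,"ry": 0,"rz": -0.15,"claw": 0.8},{"dx": -3,"dy": -12,"dz": -8,"rx": 0,"ry": 0,"rz": -0.3,"claw": 1}])

```text
time: 10.6
tool_pos: [0.5582, 0.0147, 0.1016]
tool_rot: [-0.002, 0.99, 0.144, -0.001]
contact_force: [1.1, -0.3, -0.2]
gripper_width: 0.138
```

```bash
python3 -c "
from h import *
st();look(11)"
```

```text
t 10.6 [0.5582 0.0147 0.1016] yaw 16.55 F [ 1.1 -0.3 -0.2] w 0.138
top [308. 155.] [20. 26.] 90.0
[[ 0.6386 -0.0769  0.048 ]
 [ 0.6386 -0.1399  0.048 ]
 [ 0.5891 -0.1384  0.048 ]
 [ 0.5892 -0.076   0.048 ]]
scene [196.9 226.2] [27.3 16.6] 28.8
[[ 0.6491 -0.1403  0.048 ]
 [ 0.5961 -0.1472  0.048 ]
 [ 0.598  -0.0624  0.048 ]
 [ 0.65   -0.0571  0.048 ]]
```

View pics/s11.png

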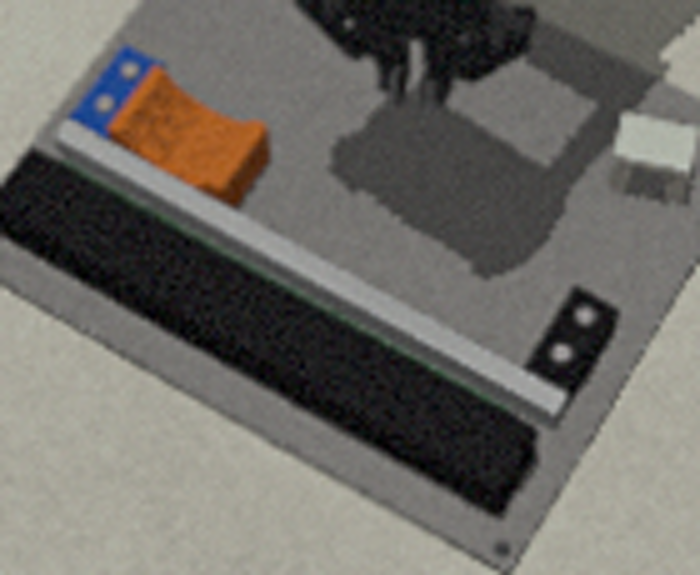

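View pics/t11.png

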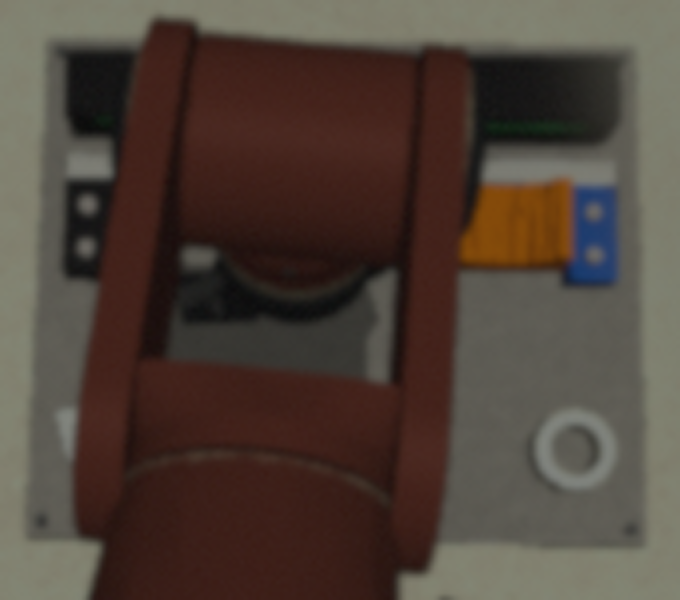

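The saddle looks seated: s11 shows it touching blue at (150,75) and its top overlapping the rail edge. I'll do one more gentle end nudge to check the contact at the blue stop.

```bash
python3 -c "
from h import *
delta([.6145,-.03,.1],89.1)"
```

```text
d cm [ 4.19  6.43 -0.26] rot [-1.200e-02 -1.000e-03 -1.262e+00]
```

Request:
play_rows(commands=[{"dx": 0,"dy": 0,"dz": 0,"rx": 0,"ry": 0,"rz": -0.15,"claw": 1},{"dx": 0,"dy": 0,"dz": 0,"rx": 0,"ry": 0,"rz": -0.3,"claw": 1},{"dx": 0,"dy": 0,"dz": 0,"rx": 0,"ry": 0,"rz": -0.45,"claw": 1},{"dx": 0,"dy": 0,"dz": 0,"rx": 0,"ry": 0,"rz": -0.6,"claw": 1},{"dx": 0,"dy": 0,"dz": 0,"rx": 0,"ry": 0,"rz": -0.75,"claw": 1}])

```text
time: 11.2
tool_pos: [0.5551, 0.0189, 0.0974]
tool_rot: [-0.005, 0.868, 0.497, -0.002]
contact_force: [0.0, -0.0, -0.5]
gripper_width: 0.001
```

Request:
play_rows(commands=[{"dx": 0,"dy": 0,"dz": 0,"rx": 0,"ry": 0,"rz": -0.15,"claw": 1},{"dx": 0,"dy": 0,"dz": 0,"rx": 0,"ry": 0,"rz": -0.3,"claw": 1},{"dx": 0,"dy": 0,"dz": 0,"rx": 0,"ry": 0,"rz": -0.45,"claw": 1},{"dx": 0,"dy": 0,"dz": 0,"rx": 0,"ry": 0,"rz": -0.52,"claw": 1}])

```text
time: 11.6
tool_pos: [0.5545, 0.0182, 0.0965]
tool_rot: [-0.006, 0.71, 0.704, -0.001]
contact_force: [0.3, -0.3, -0.3]
gripper_width: -0.001
```

```bash
python3 -c "
from h import *
st();delta([.6145,-.025,.017],89.1)"
```

```text
t 11.6 [0.5545 0.0182 0.0965] yaw 89.57 F [ 0.3 -0.3 -0.3] w -0.001
d cm [-4.33  6.12  7.85] rot [-0.011 -0.007  0.008]
```

Request:
play_rows(commands=[{"dx": -2,"dy": 3,"dz": 0,"rx": -0.01,"ry": 0,"rz": 0.008,"claw": 1},{"dx": -4.3,"dy": 6,"dz": 0,"rx": -0.01,"ry": 0,"rz": 0.008,"claw": 1},{"dx": -4.3,"dy": 6,"dz": 3,"rx": -0.01,"ry": 0,"rz": 0.008,"claw": 1},{"dx": -4.3,"dy": 6,"dz": 6,"rx": -0.01,"ry": 0,"rz": 0.008,"claw": 1},{"dx": -4.3,"dy": 6,"dz": 7.8,"rx": -0.01,"ry": 0,"rz": 0.008,"claw": 1}])

```text
time: 12.1
tool_pos: [0.6113, -0.0254, 0.0141]
tool_rot: [-0.004, 0.713, 0.701, 0.001]
contact_force: [0.1, 0.1, -0.3]
gripper_width: 0.003
```

Request:
play_rows(commands=[{"dx": -0.8,"dy": 0,"dz": 0,"rx": 0,"ry": 0,"rz": 0,"claw": 1},{"dx": -1.5,"dy": 0,"dz": 0,"rx": 0,"ry": 0,"rz": 0,"claw": 1},{"dx": -2.0,"dy": 0,"dz": 0,"rx": 0,"ry": 0,"rz": 0,"claw": 1},{"dx": -2.3,"dy": 0,"dz": 0,"rx": 0,"ry": 0,"rz": 0,"claw": 1},{"dx": -2.4,"dy": 0,"dz": 0,"rx": 0,"ry": 0,"rz": 0,"claw": 1}])

```text
time: 12.6
tool_pos: [0.6118, -0.0502, 0.0153]
tool_rot: [-0.003, 0.713, 0.701, 0.001]
contact_force: [-0.6, 0.4, -0.4]
gripper_width: 0.001
```

```bash
python3 -c "
from h import *
st()"
```

```text
t 12.6 [ 0.6118 -0.0502  0.0153] yaw 88.97 F [-0.6  0.4 -0.4] w 0.001
```

Request:
play_rows(commands=[{"dx": -0.2,"dy": 0,"dz": 0,"rx": 0,"ry": 0,"rz": 0,"claw": 1},{"dx": -0.3,"dy": 0,"dz": 0,"rx": 0,"ry": 0,"rz": 0,"claw": 1}])

```text
time: 12.8
tool_pos: [0.6123, -0.0531, 0.0162]
tool_rot: [-0.003, 0.714, 0.701, 0.002]
contact_force: [-0.2, 2.7, 1.8]
gripper_width: 0.002
```

Request:
play_rows(commands=[{"dx": -0.1,"dy": 0,"dz": 0,"rx": 0,"ry": 0,"rz": 0,"claw": 1}])

```text
time: 12.9
tool_pos: [0.6124, -0.0532, 0.0164]
tool_rot: [-0.004, 0.714, 0.701, 0.003]
contact_force: [-0.6, 5.3, -0.4]
gripper_width: -0.005
```

Request:
play_rows(commands=[{"dx": -0.15,"dy": 0,"dz": 0,"rx": 0,"ry": 0,"rz": 0,"claw": 1},{"dx": -0.2,"dy": 0,"dz": 0,"rx": 0,"ry": 0,"rz": 0,"claw": 1}])

```text
time: 13.1
tool_pos: [0.6124, -0.0531, 0.0164]
tool_rot: [-0.005, 0.714, 0.701, 0.004]
contact_force: [0.8, 8.9, 1.6]
gripper_width: 0.002
```

Force builds at the same y (−0.053) as the first time, so the end is still against blue. I retreat and head for the green button.

Request:
play_rows(commands=[{"dx": 1.5,"dy": 0,"dz": 0,"rx": 0,"ry": 0,"rz": 0,"claw": 1},{"dx": 4,"dy": -2,"dz": -4,"rx": 0,"ry": 0,"rz": 0,"claw": 1},{"dx": 6,"dy": -4,"dz": -8,"rx": 0,"ry": 0,"rz": 0,"claw": 1},{"dx": 10,"dy": -6,"dz": -11,"rx": 0,"ry": 0,"rz": 0,"claw": 1},{"dx": 14,"dy": -7,"dz": -12,"rx": 0,"ry": 0,"rz": 0,"claw": 1}])

```text
time: 13.6
tool_pos: [0.5458, 0.0875, 0.1421]
tool_rot: [-0.003, 0.714, 0.7, 0.006]
contact_force: [1.3, 1.0, -1.2]
gripper_width: 0.003
```

Request:
play_rows(commands=[{"dx": 5,"dy": 0,"dz": 0,"rx": 0,"ry": 0,"rz": 0,"claw": 1},{"dx": 10,"dy": 0,"dz": 0,"rx": 0,"ry": 0,"rz": 0,"claw": 1},{"dx": 14,"dy": 0,"dz": 0,"rx": 0,"ry": 0,"rz": 0,"claw": 1}])

```text
time: 13.9
tool_pos: [0.5481, 0.2304, 0.1446]
tool_rot: [-0.002, 0.714, 0.701, 0.007]
contact_force: [0.7, -0.1, -0.3]
gripper_width: -0.002
```

```bash
python3 -c "
from h import *
st();delta([.5137,.3267,.1],89.1);look(12)
f=grab_frame('top');cv2.imwrite('pics/t12b.png',cv2.resize(f[80:280,80:350],None,fx=2.9,fy=2.9,interpolation=2))"
```

```text
t 13.9 [0.5481 0.2304 0.1446] yaw 88.95 F [ 0.7 -0.1 -0.3] w -0.002
d cm [ 9.51 -3.65  4.55] rot [ 0.006 -0.012 -0.003]
top [306.  155.5] [21. 32.] 90.0
[[ 0.6386 -0.0648  0.048 ]
 [ 0.6386 -0.1423  0.048 ]
 [ 0.5867 -0.1407  0.048 ]
 [ 0.5867 -0.064   0.048 ]]
scene [196.9 226.2] [27.3 16.6] 28.8
[[ 0.6491 -0.1403  0.048 ]
 [ 0.5961 -0.1472  0.048 ]
 [ 0.598  -0.0627  0.048 ]
 [ 0.65   -0.0573  0.048 ]]
```

View pics/t12.png

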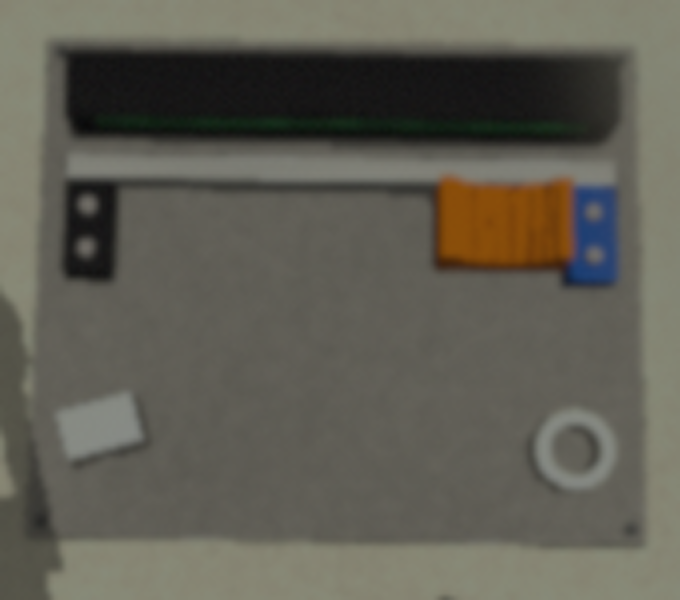

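View pics/s12.png

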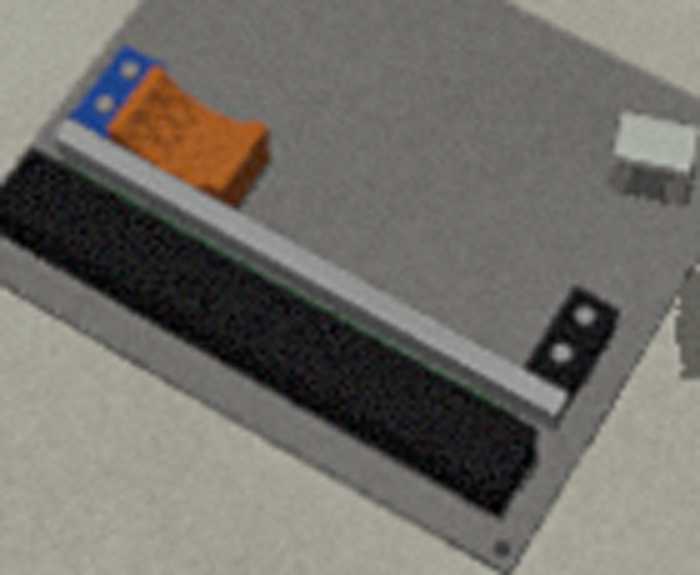

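The top view shows the saddle seated in the corner (t12 at 505,225), parallel to the rail and against blue. The ring and the arch are where they were. Now the green button.

Request:
play_rows(commands=[{"dx": 4.5,"dy": -1.8,"dz": 1,"rx": 0,"ry": -0.01,"rz": 0,"claw": 1},{"dx": 9.5,"dy": -3.7,"dz": 2,"rx": 0,"ry": -0.01,"rz": 0,"claw": 1},{"dx": 9.5,"dy": -3.7,"dz": 4.5,"rx": 0,"ry": -0.01,"rz": 0,"claw": 1},{"dx": 9.5,"dy": -3.7,"dz": 4.5,"rx": 0,"ry": -0.01,"rz": 0,"claw": 1}])

```text
time: 14.45
tool_pos: [0.5095, 0.3254, 0.0956]
tool_rot: [0.0, 0.712, 0.702, -0.001]
contact_force: [0.1, -0.8, -1.4]
gripper_width: 0.003
```

```bash
python3 -c "
from h import *
st();delta([.5137,.3267,.074],89.1)
f=grab_frame('scene');cv2.imwrite('pics/s13.png',cv2.resize(f[190:300,290:430],None,fx=5,fy=5,interpolation=2))"
```

```text
t 14.45 [0.5095 0.3254 0.0956] yaw 89.23 F [ 0.1 -0.8 -1.4] w 0.003
d cm [0.15 0.42 2.16] rot [-0.002  0.002  0.002]
```

View pics/s13.png

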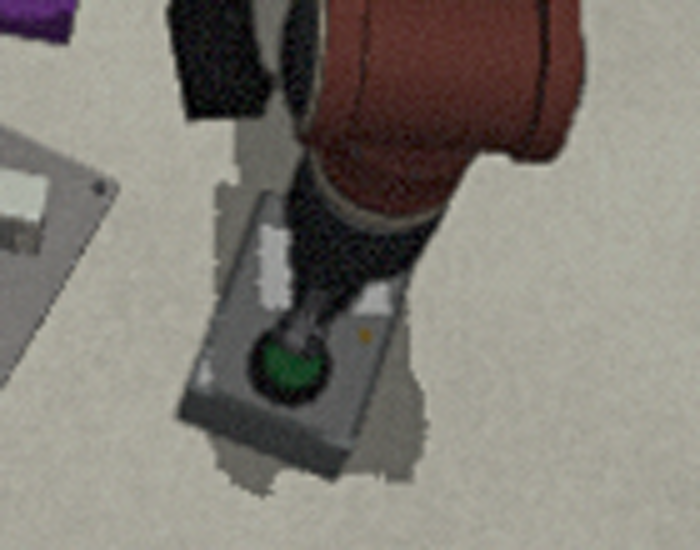

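The fingers hover just above green (s13 at 290,360), and red is behind the hand. I press down, measuring the force.

Request:
play_rows(commands=[{"dx": 0.1,"dy": 0.4,"dz": 1.0,"rx": 0,"ry": 0,"rz": 0,"claw": 1},{"dx": 0.1,"dy": 0.4,"dz": 1.9,"rx": 0,"ry": 0,"rz": 0,"claw": 1},{"dx": 0.1,"dy": 0.4,"dz": 2.3,"rx": 0,"ry": 0,"rz": 0,"claw": 1},{"dx": 0.1,"dy": 0.4,"dz": 2.6,"rx": 0,"ry": 0,"rz": 0,"claw": 1}])

```text
time: 14.9
tool_pos: [0.5152, 0.3249, 0.0711]
tool_rot: [0.001, 0.713, 0.701, -0.001]
contact_force: [-1.0, -0.9, 2.2]
gripper_width: -0.003
```

Request:
play_rows(commands=[{"dx": 0,"dy": 0,"dz": 0.2,"rx": 0,"ry": 0,"rz": 0,"claw": 1},{"dx": 0,"dy": 0,"dz": 0.3,"rx": 0,"ry": 0,"rz": 0,"claw": 1}])

```text
time: 15.1
tool_pos: [0.5154, 0.3249, 0.0686]
tool_rot: [0.001, 0.713, 0.701, -0.001]
contact_force: [-1.3, -0.9, 2.4]
gripper_width: 0.003
```

Request:
play_rows(commands=[{"dx": 0,"dy": 0,"dz": 0.2,"rx": 0,"ry": 0,"rz": 0,"claw": 1},{"dx": 0,"dy": 0,"dz": 0.35,"rx": 0,"ry": 0,"rz": 0,"claw": 1}])

```text
time: 15.3
tool_pos: [0.5156, 0.3249, 0.0658]
tool_rot: [0.001, 0.713, 0.701, -0.001]
contact_force: [-5.4, -3.5, 14.1]
gripper_width: -0.003
```

Request:
play_rows(commands=[{"dx": 0,"dy": 0,"dz": 0.15,"rx": 0,"ry": 0,"rz": 0,"claw": 1},{"dx": 0,"dy": 0,"dz": 0.2,"rx": 0,"ry": 0,"rz": 0,"claw": 1}])

```text
time: 15.5
tool_pos: [0.5156, 0.3249, 0.0659]
tool_rot: [0.001, 0.713, 0.702, -0.001]
contact_force: [-8.2, -3.2, 15.0]
gripper_width: 0.004
```

Green is fully down: a hard stop at z=0.066 with 15 N. Now I release it and go clear.

Request:
play_rows(commands=[{"dx": 0,"dy": 0,"dz": 0.05,"rx": 0,"ry": 0,"rz": 0,"claw": 1},{"dx": 0,"dy": 0,"dz": -1,"rx": 0,"ry": 0,"rz": 0,"claw": 1},{"dx": 0,"dy": 0,"dz": -4,"rx": 0,"ry": 0,"rz": 0,"claw": 1},{"dx": 0,"dy": 0,"dz": -9,"rx": 0,"ry": 0,"rz": 0,"claw": 1},{"dx": 0,"dy": 0,"dz": -12,"rx": 0,"ry": 0,"rz": 0,"claw": 1}])

```text
time: 16.0
tool_pos: [0.5168, 0.3259, 0.1898]
tool_rot: [0.002, 0.713, 0.702, 0.001]
contact_force: [-0.1, 1.4, 0.5]
gripper_width: 0.003
```

```bash
python3 -c "
from h import *
st();look(14)
f=grab_frame('scene');cv2.imwrite('pics/s14b.png',cv2.resize(f[140:350,120:400],None,fx=2.8,fy=2.8,interpolation=2))"
```

```text
t 16.0 [0.5168 0.3259 0.1898] yaw 89.1 F [-0.1  1.4  0.5] w 0.003
top [306. 155.] [20. 32.] 90.0
[[ 0.6386 -0.0648  0.048 ]
 [ 0.6386 -0.1423  0.048 ]
 [ 0.5891 -0.1408  0.048 ]
 [ 0.5892 -0.064   0.048 ]]
scene [196.9 226.2] [27.3 16.6] 28.8
[[ 0.6491 -0.1403  0.048 ]
 [ 0.5961 -0.1472  0.048 ]
 [ 0.598  -0.0627  0.048 ]
 [ 0.65   -0.0573  0.048 ]]
```

View pics/s14b.png

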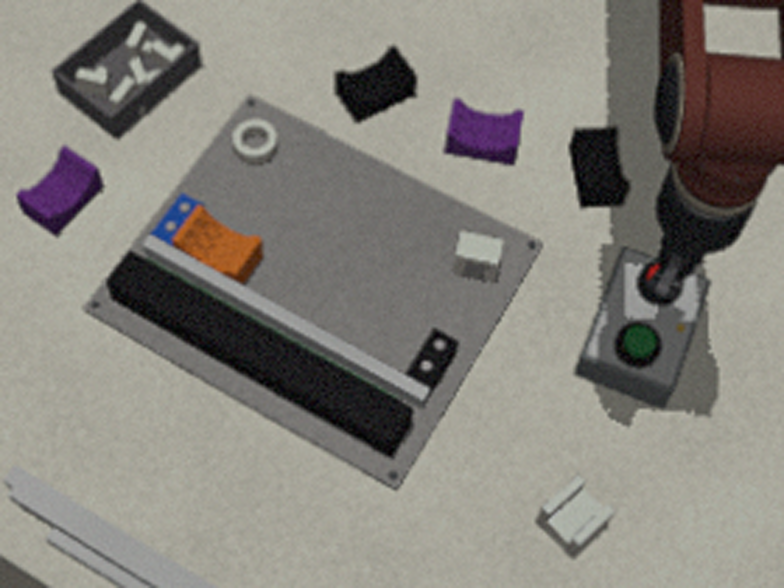

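View pics/t14.png

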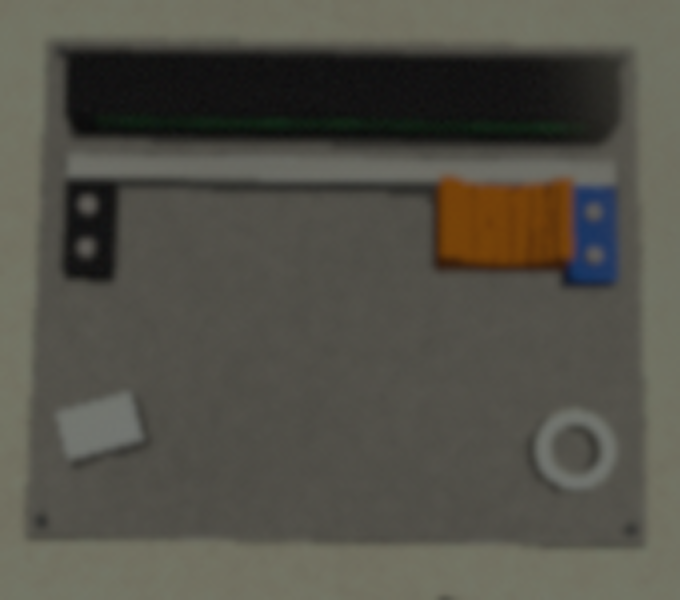

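The saddle is flush in its corner (t14 at 505,225; s14b at 215,245). Green has sprung back up, the white pieces are unmoved and the arm is clear, so I hand in.

```bash
python3 -c "
from plant import ticket
print(ticket.job_done())"
```

```text
the job is handed in; nothing more can be done
None
```

The orange saddle is in the corner between the rail and the blue stop. I then pressed the green button fully down and released it, and handed the job in at about 16 s.

- **Pushing:** I never gripped or lifted the saddle. Two spread fingers squared it up and pushed it towards the rail. The shut fingers slid it along to the blue stop, and a second push with spread fingers set it flush to the rail.
- **Contact with the rail and stop:** The rail push met a hard stop at about 14 N. The first push on the blue stop ended at 13 N. A repeat nudge after the rail push stopped at the same place (TCP y −0.053) with about 9 N, so the saddle had not drifted.
- **Green button:** It bottomed out at z = 0.066 m, which is 6 mm of travel, with 15 N. The fingers then rose clear, and I never touched red.
- **Last pictures:** The saddle sits parallel to the rail and against blue, the white pieces look unmoved and the arm is clear.
- **Disagreement:** The two cameras differ by up to about 10 mm in x on the saddle. The scene camera's outline includes part of its side faces, so I judged the fit by the contact forces and by eye. The contact face of the saddle at the rail is hidden in both views, so the flush fit there rests on the hard stop.

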